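# Put the round-bottom flasks back on their own cork rings

### The job

The three brown round-bottom flasks have been left on one another's cork rings: park one on the empty black rubber ring to free a place, then move them about until each stands upright on the cork ring of its own size, the smallest flask on the smallest ring, the middle one on the middle ring and the biggest on the biggest, with the rubber ring empty again. It is glass: set each flask down gently, do not knock the flasks together and do not let one topple. Leave the two bottles and the jar standing where they are.

Things in the scene. Friction and masses are not known exactly. Their poses are not given: they have to be found in the camera images.
- flask_small: smallest amber-glass round-bottom flask: bulb 51 mm across, upright neck 29 mm thick under a white rubber septum (33 mm thick, hem 35, 28 mm long). Origin: bulb centre, z up the neck; bulb top 25.5 mm, septum's flat top 87.5 mm above it. About 60 g, bottom-heavy. Starts on the medium cork ring, origin 43 mm above the bench; on its own ring 43, on the rubber one 42.
- flask_medium: middle-sized amber-glass round-bottom flask: bulb 64 mm across, upright neck 29 mm thick under a white rubber septum (33 mm thick, hem 35, 28 mm long). Origin: bulb centre, z up the neck; bulb top 32.0 mm, septum's flat top 94.0 mm above it. About 90 g, bottom-heavy. Starts on the large cork ring, origin 49 mm above the bench; on its own ring 52, on the rubber one 50.
- flask_large: biggest amber-glass round-bottom flask: bulb 85 mm across, upright neck 29 mm thick under a white rubber septum (33 mm thick, hem 35, 28 mm long). Origin: bulb centre, z up the neck; bulb top 42.5 mm, septum's flat top 104.5 mm above it. About 150 g, bottom-heavy. Starts on the small cork ring, origin 62 mm above the bench; on its own ring 65, on the rubber one 63.
- ring_small: the small cork flask ring: plain brown cork, outer diameter 102 mm, hole 30 mm right through, 22 mm high. Stays put on the bench, does not slide; origin at the centre of its underside, z up. It is the ring for the small flask, whose bulb rests on the hole's upper edge.
- ring_medium: the middle-sized cork flask ring: plain brown cork, outer diameter 120 mm, hole 40 mm right through, 27 mm high. Stays put on the bench, does not slide; origin at the centre of its underside, z up. It is the ring for the medium flask, whose bulb rests on the hole's upper edge.
- ring_large: the large cork flask ring: plain brown cork, outer diameter 140 mm, hole 54 mm right through, 32 mm high. Stays put on the bench, does not slide; origin at the centre of its underside, z up. It is the ring for the large flask, whose bulb rests on the hole's upper edge.
- ring_rubber: the spare flask ring, black rubber, empty at the start: outer diameter 90 mm, hole 36 mm right through, 24 mm high. Stays put on the bench, does not slide; origin at the centre of its underside, z up. Any of the three flasks can stand on it.
- amber_bottle: a bystander: flat-bottomed reagent bottle of brown glass with a black cap and paper label, 72 mm in diameter, 150 mm high; origin at the centre of its underside.
- white_bottle: a bystander: white plastic reagent bottle with a white cap and paper label, 68 mm in diameter, 125 mm high; origin at the centre of its underside.
- weigh_jar: a bystander: low white plastic jar with a black lid, 64 mm in diameter, 76 mm high; origin at the centre of its underside.
Not all that is in view belongs to the job. Leave any orange or purple look-alike of the ring_small alone.

How it is judged (in metres and radians):
On the way:
1. a flask has been parked, let go, on the black rubber ring (((horizontal distance between flask_small and ring_rubber below 0.012 m and height (world z) of flask_small below 0.08 m and contact force between flask_small and ring_rubber above 0.1 N and contact force between flask_small and the fingers below 0.05 N and angle between flask_small's own z axis and vertical below 0.3 rad) or (horizontal distance between flask_medium and ring_rubber below 0.012 m and height (world z) of flask_medium below 0.08 m and contact force between flask_medium and ring_rubber above 0.1 N and contact force between flask_medium and the fingers below 0.05 N and angle between flask_medium's own z axis and vertical below 0.3 rad) or (horizontal distance between flask_large and ring_rubber below 0.012 m and height (world z) of flask_large below 0.08 m and contact force between flask_large and ring_rubber above 0.1 N and contact force between flask_large and the fingers below 0.05 N and angle between flask_large's own z axis and vertical below 0.3 rad))), for 0.2 s.
At the end, for the whole second after the job is handed in: each flask sits in the cork ring of its own size, let go and at rest: bulb centre within 8 mm of the ring's axis and within 6 mm of its seated height over the ring, neck within 15 degrees of upright (horizontal distance between flask_small and ring_small below 0.008 m and z of flask_small in the frame of ring_small between 0.0366 and 0.0486 m and angle between each of flask_small, flask_medium, flask_large's own z axis and vertical below 0.26 rad and linear speed of each of flask_small, flask_medium, flask_large below 0.02 m/s and angular speed of each of flask_small, flask_medium, flask_large below 0.2 rad/s and horizontal distance between flask_medium and ring_medium below 0.008 m and z of flask_medium in the frame of ring_medium between 0.046 and 0.058 m and horizontal distance between flask_large and ring_large below 0.008 m and z of flask_large in the frame of ring_large between 0.0588 and 0.0708 m); the robot touches nothing.
It fails at once if two flasks are knocked together (more than 3 N) (contact force between flask_small and flask_medium above 3 N or contact force between any of flask_small, flask_medium and flask_large above 3 N).
It fails at once if a flask topples (leans more than 50 degrees) (angle between any of flask_small, flask_medium, flask_large's own z axis and vertical above 0.87 rad).
It fails at once if a flask is banged down on a ring (more than 40 N) (contact force between any of flask_small, flask_medium, flask_large and ring_small above 40 N or contact force between any of flask_small, flask_medium, flask_large and ring_medium above 40 N or contact force between any of flask_small, flask_medium, flask_large and ring_large above 40 N or contact force between any of flask_small, flask_medium, flask_large and ring_rubber above 40 N).
It fails at once if a bottle or the jar is shifted by more than 30 mm or tipped (distance of any of amber_bottle, white_bottle, weigh_jar from where it was at the start of the episode above 0.03 m or angle between any of amber_bottle, white_bottle, weigh_jar's own z axis and vertical above 0.4 rad).
It also fails if it takes over 99 s, if anything falls off the work surface, if the arm or the gripper's body presses on something with over 40 N, if the wrist force passes 120 N, or if a joint passes its speed limit or range.

### The arm

A 6-joint arm with a two-finger parallel gripper is mounted at the origin on the work surface. World frame = base frame: x ahead of the robot, y to its left, z up, the work surface at z = 0. Lengths are in m, angles in degrees, forces in N, time in s.
With the tool pointing down it reaches from about 0.3 to 0.75 m from the base axis. Payload 8.5 kg.
Tool frame: the origin (TCP) lies midway between the tips of the shut fingers; the grasp point (between the pads) lies 19 mm behind it; z points along the fingers, y is the line along which they close (so a half turn about z gives the same grasp; the last joint's range is limited). The gripper opens to 85 mm and grips with 20 to 120 N. Pads are 22 mm wide; open, the fingers measure 114 mm over their backs; the gripper's body (76 mm by 85 mm) begins 54 mm behind the grasp point. The pads swing forward as they close: fully open they stand 13 mm farther back than shut.
Start: joints at [-79.429, 21.807, 74.336, -0, 83.858, -12.336], TCP at [0.214, -0.507, 0.207] pointing down, gripper open.
Joint ranges: [-178.18, 178.18], [-50.72, 133.34], [12.68, 142.11], [-81.47, 261.47], [9.98, 163.14], [-165.26, 165.26]. Speed limits (degrees/s): [136.94, 136.94, 180, 180, 180, 180].

### API

Orientations are given as a 3x3 rotation matrix whose columns are the frame's x, y, z axes.
In Python, from rig import monitor, optics, close_job, models gives the robot as it stands.
- The arm moves only by the tool step_arm, never from a script. Its arguments are lists of equal length, an entry for each row: "fingers": the closure, from -1 (fully open) to 1 (shut); "travel": the shift along the tool's x, y, z scaled (see below), a list of three; "twist": the turn about the tool's z scaled (see below). In form: {"fingers": [fingers, ...], "travel": [[tx, ty, tz], ...], "twist": [twist, ...]}. A call has 1 to 10 rows; each row shifts and turns the commanded pose from where the row before left it, along the tool's axes as they then stand; what a row does not reach is not made up. The controller multiplies each number of a shift by 100 mm and each number of a turn by pi rad. A row lasts 1/8 s, in which the tool goes at most 62.5 mm and 10.7 degrees, less where a joint would pass 70% of its speed; a pose out of reach is approached as far as the arm can. A call with a number of a shift or a turn outside -1 to 1 is refused whole. A call with a gripper value outside its range is refused whole. The fingers move at their own pace and stop on an object; "force" is the grip in N (left out, the last holds). Time passes only in rows, so rows that do not move let the fingers close. It gives the time, the measured TCP pose, the force, the opening and the grip force at its end, in the units of the state.
- monitor.observe(): the state, without advancing time (a new reading comes with each control period).
- optics.get_image(name): name is "side" or "top" or "wrist"; returns (picture, depth): 480x640x3 uint8, blue, green, red; 480x640 float32, m along the optical axis (not along the pixel's ray), 0 where there is no reading.
- optics.get_calibration(name): a dict with "vertical_fov" (degrees; the focal length in pixels is half the picture's height over the tangent of half this angle, whatever the lens; pixels are square), "cx", "cy" (the principal point, pixels), "world_from_camera" (4x4, takes a point from camera to world coordinates). Camera axes: x right, y up, looking along -z (the intrinsics and any distortion apply to the point x, -y, -z); pixel columns grow to the right and rows downward; lengths in m; the calibration is good to about 2 mm. A picture is of the moment at which its call begins: read the wrist's pose just before it. get_calibration takes no time and is no camera call; for the wrist camera it gives the pose at the moment of the call.
- close_job(): hands the job in; it is judged then, once.
Trained networks look in the newest picture that a camera, given by its name, has taken for a name from the list of things; names that differ only in an ending like _2 or _b are one class to them, and where a whole thing is asked for, a point or a joint stands for the part that bears it (a point fixed in the world has none). Each returns a list of dicts, best first, with "confidence" (0 to 1); they miss things now and then, are a little off and sometimes report something else, mostly with a low value. They report only what shows in the picture. A call takes as long as a camera call. They do not tell look-alikes from the thing itself.
- models.trace(camera, query): "mask" (480x640 bool, what is visible of it) and "point" ([column, row] in pixels, amid what is visible of it).
- models.landmark_of(camera, query): "point" ([column, row] in pixels: a listed point, or the origin of a listed thing).
The state is a dict: "time_s": time; "q": joint angles; "qvel": joint speeds; "joint_efforts": joint torques, N m; "position": TCP position; "tool_rot": TCP orientation; "ft_force": force on the tool from outside, world axes, zero at the start; "wrist_torque": the same for the moment, N m; "grip_width": finger opening in m; "gripper_force": force on a finger pad.
Only numpy, scipy, OpenCV 4.12 (cv2) and the standard library are available. Lean on these libraries where they do the work, as an engineer would, in place of code of your own. Each camera call takes 0.05 s, during which the arm holds its last target. There are 200 camera calls.

## Working session

There is one attempt and no reset: what is moved stays moved. The work goes in short steps, Python scripts to look and compute and a tool call to move; the robot and the scene stay as the last step left them, time stands still between calls to the robot, and variables do not carry over. Pictures are saved under pics/ and viewed, at most 14 in all, crops included, and the job is handed in when it is done.

Besides the shell and the picture viewer there is one more tool, called after "Call:" as a command line: name --pt "numbers of a row" for each row, then --argument value for the rest. step_arm: Moves the arm, as the interface text tells. Its arguments: {"type":"object","properties":{"fingers":{"type":"array","items":{"type":"number"}},"travel":{"type":"array","items":{"type":"array","items":{"type":"number"}}},"twist":{"type":"array","items":{"type":"number"}},"force":{"type":"number"}},"required":["fingers","travel","twist"]}

```bash
mkdir -p pics
cat > h.py <<'E'
import numpy as np,cv2
from rig import monitor,optics,models
def world(cam,px,d):
    c=optics.get_calibration(cam);f=240/np.tan(np.radians(c["vertical_fov"]/2))
    T=np.array(c["world_from_camera"]);u,v=px
    return (T@[ (u-c["cx"])/f*d,-(v-c["cy"])/f*d,-d,1])[:3]
def at_z(cam,px,z):
    a=world(cam,px,.1);b=world(cam,px,1.);return a+(b-a)*(z-a[2])/(b[2]-a[2])
E
python3 - <<'E'
from h import *
for n in("top","side"):
    p,d=optics.get_image(n);cv2.imwrite(f"pics/{n}0.png",p)
    np.save(n+"_d.npy",d);c=optics.get_calibration(n);print(n,c)
    for q in "flask_small flask_medium flask_large ring_small ring_medium ring_large ring_rubber amber_bottle white_bottle weigh_jar".split():
        for r in models.landmark_of(n,q)[:3]:
            u,v=r["point"];print(q,round(r["confidence"],2),np.round([u,v]),d[int(min(v,479)),int(min(u,639))].round(3))
print(monitor.observe())
E
```

```text
top {'vertical_fov': 43.64165884497988, 'cx': 318.07237011276624, 'cy': 241.08443012856753, 'world_from_camera': array([[-0.02590887,  0.99726241, -0.06925614,  0.54961526],
       [-0.99960736, -0.02658462, -0.00885323, -0.05474677],
       [-0.01067014,  0.06899957,  0.99755963,  1.32437784],
       [ 0.        ,  0.        ,  0.        ,  1.        ]])}
flask_small 0.9 [327. 311.] 1.19
flask_medium 0.61 [179. 330.] 1.191
flask_large 0.85 [422. 239.] 1.209
ring_small 0.75 [484. 218.] 1.329
ring_small 0.74 [351. 234.] 1.33
ring_small 0.72 [405. 165.] 1.339
ring_medium 0.56 [332. 313.] 1.189
ring_large 0.92 [185. 328.] 1.234
ring_large 0.55 [327. 311.] 1.19
ring_large 0.21 [270. 255.] 1.328
ring_rubber 0.95 [268. 256.] 1.33
amber_bottle 0.73 [308. 183.] 1.206
amber_bottle 0.51 [420. 241.] 1.22
white_bottle 0.56 [181. 246.] 1.216
weigh_jar 0.85 [434. 329.] 1.24
weigh_jar 0.28 [327. 313.] 1.19
side {'vertical_fov': 52.26005712917417, 'cx': 327.5048770874232, 'cy': 240.91622260030584, 'world_from_camera': array([[-0.72856916,  0.52803279, -0.43631221,  0.18889794],
       [-0.68495207, 
[... 826 characters left out ...]
7866e+01, -1.23360742e+01]), 'qvel': array([-0.00896187,  0.04488931,  0.00918264, -0.03111841,  0.02666189,
       -0.0265438 ]), 'joint_efforts': array([-2.16009295e-05, -4.48330986e+01, -2.31461155e+01, -1.19763699e-04,
        5.56401374e-04, -5.95026918e-06]), 'position': array([ 0.21405826, -0.5066204 ,  0.20743963]), 'tool_rot': array([[ 9.21145888e-01,  3.89217489e-01, -3.58846488e-06],
       [ 3.89217488e-01, -9.21145887e-01, -5.03654212e-05],
       [-2.29086024e-05,  4.49972073e-05, -9.99999999e-01]]), 'ft_force': array([-0.58499196,  0.29767204,  0.53562768]), 'wrist_torque': array([ 0.00265611, -0.05472503, -0.0176197 ]), 'gripper_force': 0.0, 'grip_width': 0.08558027394410264}
```

View pictures.

View pics/top0.png

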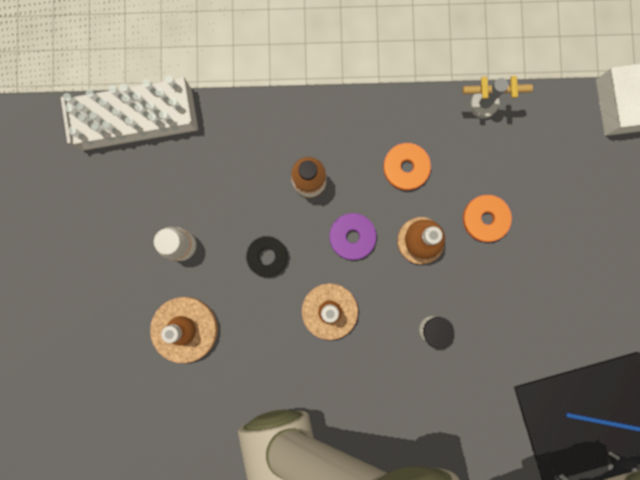

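View pics/side0.png

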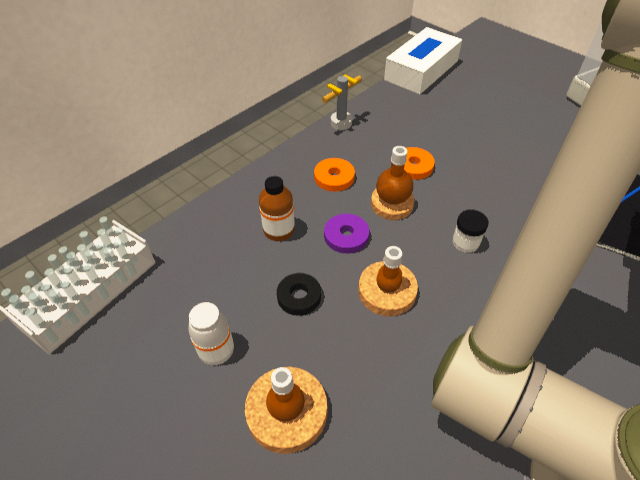

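Top view: the small flask is on the middle ring at (329,312), the medium flask on the large ring at (183,329), and the large flask on the small cork ring at (422,240). The black rubber ring is at (267,257). The `ring_small` candidates are orange (407,166), orange (488,218), purple (353,237) and plain cork under the large flask (422,240). The last is the only brown cork one, so it fits. Next I fit the positions and make a crop to confirm.

```bash
cat >> h.py <<'E'
def cloud(cam,d):
    c=optics.get_calibration(cam);f=240/np.tan(np.radians(c["vertical_fov"]/2));T=np.array(c["world_from_camera"])
    v,u=np.mgrid[:480,:640];P=np.stack([(u-c["cx"])/f*d,-(v-c["cy"])/f*d,-d],-1)@T[:3,:3].T+T[:3,3]
    P[d<=0]=np.nan;return P
def fit(P,xy,r,z,tol=.005):
    """centre of disc-ish top at height z, radius r, near xy"""
    m=(abs(P[...,2]-z)<tol)&(np.hypot(P[...,0]-xy[0],P[...,1]-xy[1])<r+.025)
    q=P[m]
    if len(q)<5:return None
    (c,R)=cv2.minEnclosingCircle(q[:,:2].astype(np.float32));return np.round([*c,R,np.median(q[:,2]),len(q)],4)
E
python3 - <<'E'
from h import *
it={"ring_small":((422,240),.051,.022,.062+.1045),"ring_medium":((329,312),.06,.027,.043+.0875),"ring_large":((183,329),.07,.032,.049+.094),"ring_rubber":((267,257),.045,.024,0)}
for n in("top","side"):
    d=np.load(n+"_d.npy");P=cloud(n,d);print(n,"bench z",np.nanmedian(P[200:300,200:400,2]))
    for k,(px,r,z,zs) in it.items():
        g=at_z("top",px,z)
        print(k,"ring",fit(P,g,r,z),"sept",fit(P,g,.017,zs,.006) if zs else "")
    for k,px,r,z in(("amber",(308,172),.036,.150),("white",(172,241),.034,.125),("jar",(438,332),.032,.076)):
        g=at_z("top",px,z);print(k,g.round(3),fit(P,g,r,z,.012))
p=cv2.imread("pics/side0.png");cv2.imwrite("pics/crop.png",cv2.resize(p[120:340,250:500],None,fx=2.6,fy=2.6))
E
```

```text
top bench z 0.0003872166624874218
ring_small ring [ 6.35e-01 -2.68e-01  5.10e-02  2.14e-02  4.03e+02] sept [ 6.355e-01 -2.676e-01  1.650e-02  1.659e-01  2.200e+02]
ring_medium ring [ 4.866e-01 -6.430e-02  5.990e-02  2.670e-02  1.874e+03] sept [ 4.871e-01 -6.420e-02  1.620e-02  1.298e-01  2.100e+02]
ring_large ring [4.556e-01 2.515e-01 7.000e-02 3.190e-02 2.404e+03] sept [4.562e-01 2.512e-01 1.650e-02 1.423e-01 2.160e+02]
ring_rubber ring [6.092e-01 6.980e-02 4.520e-02 2.370e-02 1.045e+03] sept 
amber [ 0.769 -0.028  0.15 ] [ 7.732e-01 -2.760e-02  1.880e-02  1.492e-01  2.870e+02]
white [0.641 0.25  0.125] [6.399e-01 2.590e-01 2.790e-02 1.243e-01 5.550e+02]
jar [ 0.442 -0.286  0.076] [ 4.414e-01 -2.882e-01  3.210e-02  7.540e-02  7.710e+02]
side bench z 0.0007199449394701407
ring_small ring [ 6.339e-01 -2.652e-01  5.130e-02  2.180e-02  5.400e+02] sept [ 6.355e-01 -2.667e-01  1.670e-02  1.661e-01  1.400e+02]
ring_medium ring [ 4.863e-01 -6.290e-02  6.100e-02  2.720e-02  1.671e+03] sept [ 4.863e-01 -6.310e-02  1.720e-02  1.302e-01  2.060e+02]
ring_large ring [4.552e-01 2.517e-01 7.060e-02 3.200e-02 3.794e+03] sept [4.546e-01 2.523e-01 1.700e-02 1.426e-01 3.640e+02]
ring_rubber ring [6.082e-01 6.960e-02 4.620e-02 2.380e-02 1.142e+03] sept 
amber [ 0.769 -0.028  0.15 ] [ 7.743e-01 -2.650e-02  2.040e-02  1.488e-01  2.430e+02]
white [0.641 0.25  0.125] [6.378e-01 2.612e-01 2.730e-02 1.240e-01 7.270e+02]
jar [ 0.442 -0.286  0.076] [ 4.417e-01 -2.889e-01  3.410e-02  7.580e-02  6.330e+02]
```

View pics/crop.png

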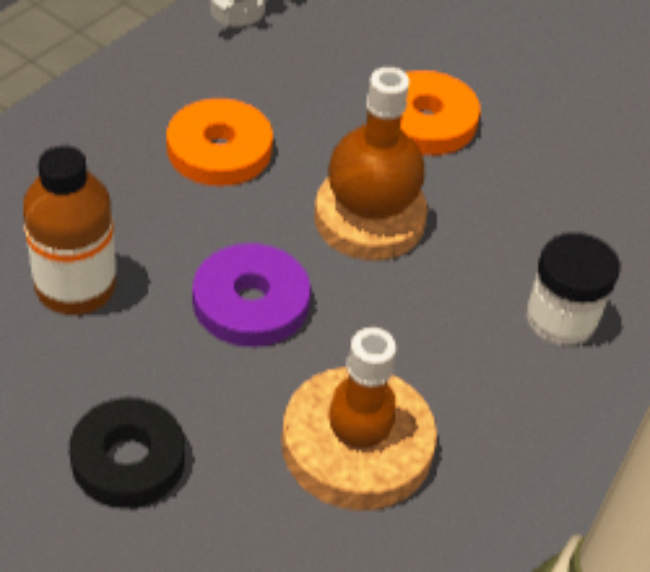

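The crop confirms it: the large flask stands on the only plain cork small ring, and the orange and purple ones are decoys. Septum and ring centres agree between both cameras to within 2 mm. First I align the tool with the world axes.

Call:
step_arm --fingers '[-1, -1, -1, -1]' --pt "0 0 -0.2" --pt "0 0 -0.2" --pt "0 0 -0.2" --pt "0 0 0" --twist '[0.0424, 0.0424, 0.0424, 0]' --force 30

```text
time_s: 1.6
position: [0.2142, -0.5071, 0.2685]
tool_rot: [[1.0, 0.001, 0.001], [0.001, -1.0, -0.003], [0.001, 0.003, -1.0]]
ft_force: [0.4, -0.1, -0.4]
grip_width: 0.0852
gripper_force: 0.0
```

Call:
step_arm --fingers '[-1, -1, -1, -1, -1, -1, -1, -1, -1, -1]' --pt "0.3 -0.5 0" --pt "0.3 -0.5 0" --pt "0.3 -0.5 0" --pt "0.3 -0.5 0" --pt "0.3 -0.5 0" --pt "0.3 -0.5 0" --pt "0.3 -0.5 0" --pt "0.3 -0.5 0" --pt "0.33 -0.43 0" --pt "0 0 0" --twist '[0, 0, 0, 0, 0, 0, 0, 0, 0, 0]'

```text
time_s: 2.85
position: [0.4878, -0.0608, 0.266]
tool_rot: [[1.0, 0.008, -0.002], [0.008, -1.0, 0.001], [-0.002, -0.001, -1.0]]
ft_force: [0.4, 0.0, -1.4]
grip_width: 0.0857
gripper_force: 0.0
```

Run:
```python
from h import *
s=monitor.observe();print(s["position"].round(4),s["time_s"],s["q"].round(0))
p,d=optics.get_image("wrist");cv2.imwrite("pics/w1.png",p)
P=cloud("wrist",d);print(fit(P,(.487,-.064),.017,.1305,.006),fit(P,(.487,-.064),.06,.027))
```

```text
[ 0.4878 -0.0608  0.266 ] 2.85 [-21.  14.  77.   0.  90.  69.]
[ 4.896e-01 -6.500e-02  1.670e-02  1.305e-01  1.380e+03] [ 4.897e-01 -6.500e-02  6.000e-02  2.750e-02  8.005e+03]
```

View pics/w1.png

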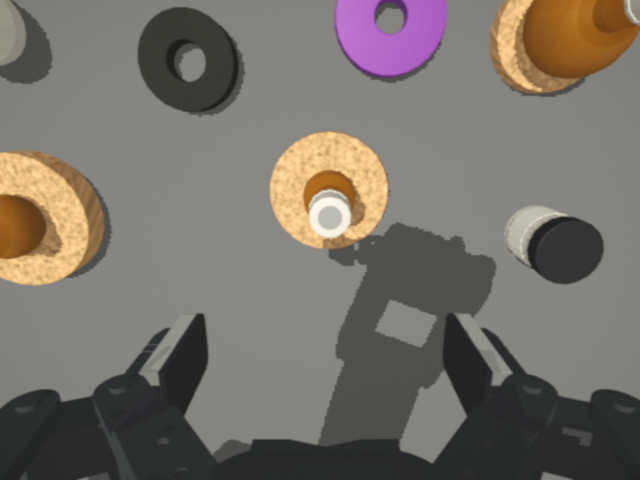

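The wrist view is centred on the small flask at (330,215), and its fit agrees with the other cameras. I descend next.

Call:
step_arm --fingers '[-1, -1, -1, -1, -1, -1, -1]' --pt "0 0 0" --pt "0 0 0.3" --pt "0 0 0.4" --pt "0 0 0.3" --pt "0 0 0.2" --pt "0 0 0" --pt "0 0 0" --twist '[0, 0, 0, 0, 0, 0, 0]'

```text
time_s: 3.78
position: [0.4872, -0.0643, 0.1483]
tool_rot: [[1.0, -0.001, 0.001], [-0.001, -1.0, -0.001], [0.001, 0.001, -1.0]]
ft_force: [-0.1, 0.0, -0.5]
grip_width: 0.0855
gripper_force: 0.0
```

Call:
step_arm --fingers '[-1, -1, -1, -1, 0, 0.3, 1, 1, 1, 1]' --pt "0.01 0 0.2" --pt "0 0 0.2" --pt "0 0 0.12" --pt "0 0 0" --pt "0 0 0" --pt "0 0 0" --pt "0 0 0" --pt "0 0 0" --pt "0 0 0" --pt "0 0 0" --twist '[0, 0, 0, 0, 0, 0, 0, 0, 0, 0]' --force 30

```text
time_s: 5.03
position: [0.4882, -0.0636, 0.0957]
tool_rot: [[1.0, 0.0, 0.001], [0.0, -1.0, -0.0], [0.001, 0.0, -1.0]]
ft_force: [-0.3, -0.5, 4.4]
grip_width: 0.0311
gripper_force: 29.7
```

Call:
step_arm --fingers '[1, 1, 1, 1, 1, 1, 1, 1, 1, 1]' --pt "0 0 -0.1" --pt "0 0 -0.2" --pt "0 0 -0.3" --pt "0 0 -0.2" --pt "0.11 -0.13 0" --pt "0.25 -0.3 0" --pt "0.3 -0.3 0" --pt "0.3 -0.3 0" --pt "0.15 -0.2 0" --pt "0.1 -0.1 0" --twist '[0, 0, 0, 0, 0, 0, 0, 0, 0, 0]'

```text
time_s: 6.28
position: [0.6093, 0.0713, 0.174]
tool_rot: [[1.0, 0.002, -0.002], [0.002, -1.0, 0.0], [-0.002, -0.0, -1.0]]
ft_force: [-0.6, -0.2, -1.1]
grip_width: 0.0314
gripper_force: 29.9
```

Call:
step_arm --fingers '[1, 1, 1, 1]' --pt "0 0 0" --pt "0 0 0.1" --pt "0 0 0" --pt "0 0 0" --twist '[0, 0, 0, 0]'

```text
time_s: 6.78
position: [0.6088, 0.069, 0.1655]
tool_rot: [[1.0, -0.001, -0.0], [-0.001, -1.0, 0.0], [-0.0, -0.0, -1.0]]
ft_force: [0.2, -0.5, -1.2]
grip_width: 0.0315
gripper_force: 29.9
```

Run:
```python
from h import *
s=monitor.observe();print(s["position"].round(4),s["ft_force"].round(1),s["time_s"])
p,d=optics.get_image("side");cv2.imwrite("pics/s1.png",p)
P=cloud("side",d);print(fit(P,(.609,.07),.045,.024));r=models.trace("side","flask_small")
for x in r[:2]:
    q=P[x["mask"]];print(x["confidence"],x["point"],np.nanmean(q,0).round(3))
```

```text
[0.6088 0.069  0.1655] [ 0.2 -0.5 -1.2] 6.775
[6.086e-01 7.000e-02 4.540e-02 2.360e-02 1.084e+03]
0.95 [296.8, 258.0] [0.598 0.075 0.153]
```

View pics/s1.png

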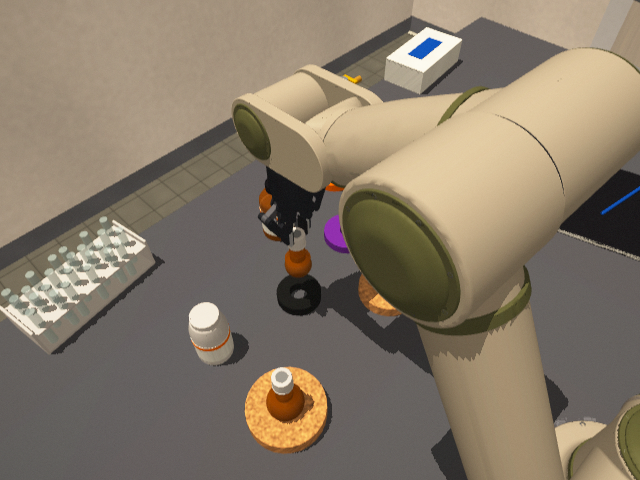

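The small flask is held upright at (297,262), above the rubber ring at (299,295). I lower it.

Call:
step_arm --fingers '[1, 1, 1, 1, 1, 1, 1]' --pt "0 0 0.2" --pt "0 0 0.25" --pt "0 0 0.15" --pt "0 0 0.06" --pt "0 0 0.03" --pt "0 0 0.01" --pt "0 0 0" --twist '[0, 0, 0, 0, 0, 0, 0]'

```text
time_s: 7.75
position: [0.6094, 0.0695, 0.0962]
tool_rot: [[1.0, 0.0, 0.002], [0.0, -1.0, 0.0], [0.002, -0.0, -1.0]]
ft_force: [0.0, 0.5, 1.7]
grip_width: 0.0317
gripper_force: 30.1
```

Call:
step_arm --fingers '[0.2, 0, -0.4, -1, -1, -1, -1, -1]' --pt "0 0 0" --pt "0 0 0" --pt "0 0 0" --pt "0 0 0" --pt "0 0 0" --pt "0 0 -0.2" --pt "0 0 -0.4" --pt "0 0 -0.3" --twist '[0, 0, 0, 0, 0, 0, 0, 0]'

```text
time_s: 8.75
position: [0.6091, 0.0694, 0.187]
tool_rot: [[1.0, 0.0, 0.001], [0.0, -1.0, -0.0], [0.001, 0.0, -1.0]]
ft_force: [1.1, 0.4, 0.7]
grip_width: 0.0852
gripper_force: 0.0
```

Run:
```python
from h import *
s=monitor.observe();print(s["position"].round(4),s["ft_force"].round(1),s["time_s"])
p,d=optics.get_image("side");P=cloud("side",d);print(fit(P,(.609,.07),.017,.1295,.006))
p,d=optics.get_image("wrist");P=cloud("wrist",d);print(fit(P,(.609,.07),.017,.1295,.006),fit(P,(.609,.07),.045,.024))
```

```text
[0.6091 0.0694 0.187 ] [1.1 0.4 0.7] 8.75
[6.139e-01 7.090e-02 1.800e-02 1.289e-01 2.100e+02]
[6.163e-01 7.050e-02 1.650e-02 1.275e-01 2.279e+03] [6.124e-01 7.080e-02 4.500e-02 2.220e-02 4.586e+03]
```

Call:
step_arm --fingers '[-1, -1, -1, -1, -1, -1, -1, -1]' --pt "-0.2 -0.2 -0.1" --pt "-0.35 -0.4 0" --pt "-0.4 -0.45 0" --pt "-0.35 -0.45 0" --pt "-0.15 -0.22 0" --pt "-0.08 -0.1 0" --pt "0 0 0" --pt "0 0 0" --twist '[0, 0, 0, 0, 0, 0, 0, 0]'

```text
time_s: 9.85
position: [0.4564, 0.2508, 0.1952]
tool_rot: [[1.0, -0.001, -0.0], [-0.001, -1.0, -0.0], [-0.0, 0.0, -1.0]]
ft_force: [0.9, -0.4, 0.7]
grip_width: 0.0852
gripper_force: 0.0
```

Run:
```python
from h import *
s=monitor.observe();print(s["position"].round(4),s["ft_force"].round(1),s["time_s"])
p,d=optics.get_image("wrist");P=cloud("wrist",d);print(fit(P,(.4555,.2515),.017,.143,.006),fit(P,(.4555,.2515),.07,.032))
```

```text
[0.4564 0.2508 0.1952] [ 0.9 -0.4  0.7] 9.85
[4.588e-01 2.526e-01 1.670e-02 1.430e-01 2.457e+03] [4.5870e-01 2.5260e-01 7.0200e-02 3.2300e-02 1.5094e+04]
```

Call:
step_arm --fingers '[-1, -1, -1, -1, -1, 0, 0.3, 1, 1, 1]' --pt "0 -0.01 0.25" --pt "0 0 0.35" --pt "0 0 0.2" --pt "0 0 0.07" --pt "0 0 0" --pt "0 0 0" --pt "0 0 0" --pt "0 0 0" --pt "0 0 0" --pt "0 0 0" --twist '[0, 0, 0, 0, 0, 0, 0, 0, 0, 0]'

```text
time_s: 11.15
position: [0.4562, 0.2525, 0.1088]
tool_rot: [[1.0, 0.0, 0.001], [0.0, -1.0, 0.0], [0.001, -0.0, -1.0]]
ft_force: [0.0, -0.9, 2.5]
grip_width: 0.0311
gripper_force: 29.6
```

Call:
step_arm --fingers '[1, 1, 1, 1, 1, 1]' --pt "0 0 0" --pt "0 0 -0.1" --pt "0 0 -0.2" --pt "0 0 -0.3" --pt "0 0 -0.3" --pt "0 0 -0.1" --twist '[0, 0, 0, 0, 0, 0]'

```text
time_s: 11.9
position: [0.4563, 0.2526, 0.2101]
tool_rot: [[1.0, 0.0, 0.002], [0.0, -1.0, 0.001], [0.002, -0.001, -1.0]]
ft_force: [-0.4, -1.2, -1.3]
grip_width: 0.0315
gripper_force: 29.9
```

Call:
step_arm --fingers '[1, 1, 1, 1, 1, 1, 1, 1, 1, 1]' --pt "0 0.15 0" --pt "0 0.3 0" --pt "0 0.4 0" --pt "0 0.5 0" --pt "0 0.5 0" --pt "0.1 0.5 0" --pt "0.1 0.4 0" --pt "0.11 0.25 0" --pt "0 0.155 0" --pt "0 0 0" --twist '[0, 0, 0, 0, 0, 0, 0, 0, 0, 0]'

```text
time_s: 13.15
position: [0.4862, -0.0636, 0.2076]
tool_rot: [[1.0, -0.001, -0.002], [-0.001, -1.0, 0.001], [-0.002, -0.001, -1.0]]
ft_force: [0.4, -0.4, -0.5]
grip_width: 0.0316
gripper_force: 30.0
```

Call:
step_arm --fingers '[1, 1, 1, 1, 1]' --pt "0 0 0" --pt "0 0 0.2" --pt "0 0 0.3" --pt "0 0 0.2" --pt "0 0 0" --twist '[0, 0, 0, 0, 0]'

```text
time_s: 13.78
position: [0.4861, -0.0619, 0.1376]
tool_rot: [[1.0, 0.001, -0.003], [0.001, -1.0, 0.001], [-0.003, -0.001, -1.0]]
ft_force: [0.0, 0.2, -1.1]
grip_width: 0.0312
gripper_force: 29.9
```

Call:
step_arm --fingers '[1, 1, 1, 1, 1]' --pt "0.01 0.01 0.12" --pt "0 0 0.08" --pt "0 0 0.04" --pt "0 0 0.02" --pt "0 0 0" --twist '[0, 0, 0, 0, 0]'

```text
time_s: 14.4
position: [0.4881, -0.0641, 0.1125]
tool_rot: [[1.0, 0.0, 0.0], [0.0, -1.0, -0.0], [0.0, 0.0, -1.0]]
ft_force: [-0.5, -0.5, -1.1]
grip_width: 0.0311
gripper_force: 30.0
```

Call:
step_arm --fingers '[1, 1, 1]' --pt "0 0 0.01" --pt "0 0 0.01" --pt "0 0 0" --twist '[0, 0, 0]'

```text
time_s: 14.78
position: [0.4889, -0.0642, 0.1117]
tool_rot: [[1.0, 0.0, 0.003], [0.0, -1.0, -0.001], [0.003, 0.001, -1.0]]
ft_force: [-1.4, 1.6, 9.6]
grip_width: 0.0314
gripper_force: 30.8
```

Call:
step_arm --fingers '[1, 0.2, 0, -0.4, -1, -1, -1, -1, -1, -1]' --pt "0 0 -0.01" --pt "0 0 0" --pt "0 0 0" --pt "0 0 0" --pt "0 0 0" --pt "0 0 0" --pt "0 0 -0.2" --pt "0 0 -0.4" --pt "0 0 -0.5" --pt "0 0 0" --twist '[0, 0, 0, 0, 0, 0, 0, 0, 0, 0]'

```text
time_s: 16.02
position: [0.4893, -0.0645, 0.2247]
tool_rot: [[1.0, 0.0, 0.007], [0.0, -1.0, -0.003], [0.007, 0.003, -1.0]]
ft_force: [-0.6, -0.5, -1.6]
grip_width: 0.0854
gripper_force: 0.0
```

Run:
```python
from h import *
s=monitor.observe();print(s["position"].round(4),s["ft_force"].round(1),s["time_s"])
p,d=optics.get_image("wrist");P=cloud("wrist",d);print(fit(P,(.487,-.064),.017,.146,.006),fit(P,(.487,-.064),.06,.027));cv2.imwrite("pics/w2.png",p)
```

```text
[ 0.4893 -0.0645  0.2247] [-0.6 -0.5 -1.6] 16.025
[ 4.889e-01 -6.180e-02  1.650e-02  1.438e-01  1.960e+03] [ 4.885e-01 -6.260e-02  6.000e-02  2.500e-02  7.835e+03]
```

View pics/w2.png

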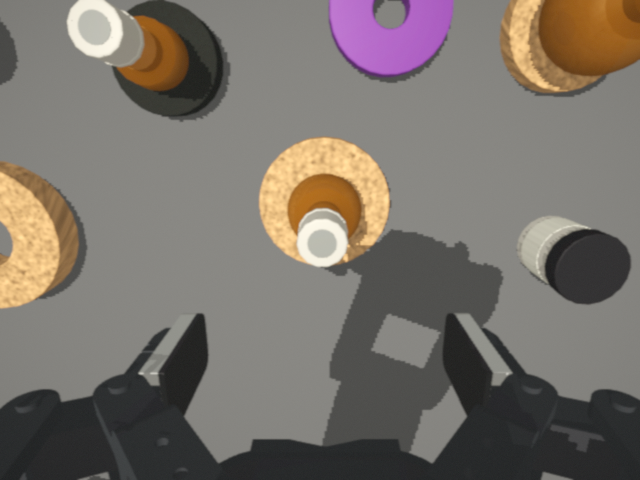

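The medium flask is upright in the middle ring at (324,215), and the small one stands parked on the rubber ring at (150,50). Next is the large flask.

Call:
step_arm --fingers '[-1, -1, -1, -1, -1, -1, -1, -1]' --pt "0.2 0.25 0" --pt "0.3 0.4 0" --pt "0.35 0.5 0" --pt "0.3 0.45 0" --pt "0.2 0.28 0" --pt "0.1 0.14 0" --pt "0 0 0" --pt "0 0 0" --twist '[0, 0, 0, 0, 0, 0, 0, 0]'

```text
time_s: 17.08
position: [0.6326, -0.2652, 0.2207]
tool_rot: [[1.0, 0.001, -0.001], [0.001, -1.0, 0.001], [-0.001, -0.001, -1.0]]
ft_force: [-0.7, -0.3, -0.1]
grip_width: 0.0857
gripper_force: 0.0
```

Run:
```python
from h import *
s=monitor.observe();print(s["position"].round(4),s["ft_force"].round(1),s["time_s"],s["tool_rot"].round(3))
p,d=optics.get_image("wrist");P=cloud("wrist",d);print(fit(P,(.635,-.267),.017,.166,.006),fit(P,(.635,-.267),.051,.022))
```

```text
[ 0.6326 -0.2652  0.2207] [-0.7 -0.3 -0.1] 17.075 [[ 1.     0.001 -0.001]
 [ 0.001 -1.     0.001]
 [-0.001 -0.001 -1.   ]]
[ 6.395e-01 -2.672e-01  1.650e-02  1.670e-01  2.461e+03] [ 6.394e-01 -2.671e-01  5.110e-02  2.280e-02  1.771e+03]
```

Call:
step_arm --fingers '[-1, -1, -1, -1, -1, 0, 0.3, 1, 1, 1]' --pt "0.03 0.02 0.2" --pt "0 0 0.3" --pt "0 0 0.25" --pt "0 0 0.14" --pt "0 0 0" --pt "0 0 0" --pt "0 0 0" --pt "0 0 0" --pt "0 0 0" --pt "0 0 0" --twist '[0, 0, 0, 0, 0, 0, 0, 0, 0, 0]' --force 40

```text
time_s: 18.38
position: [0.6363, -0.2682, 0.1332]
tool_rot: [[1.0, 0.0, 0.001], [0.0, -1.0, -0.001], [0.001, 0.001, -1.0]]
ft_force: [0.6, 0.3, 5.1]
grip_width: 0.0308
gripper_force: 39.4
```

Call:
step_arm --fingers '[1, 1, 1, 1, 1, 1, 1, 1, 1]' --pt "0 0 0" --pt "0 0 -0.1" --pt "0 0 -0.2" --pt "0 0 -0.3" --pt "0 0 -0.4" --pt "0 0 -0.3" --pt "0 0 -0.2" --pt "0 0 0" --pt "0 0 0" --twist '[0, 0, 0, 0, 0, 0, 0, 0, 0]'

```text
time_s: 19.5
position: [0.6357, -0.2679, 0.2809]
tool_rot: [[1.0, 0.0, -0.002], [0.0, -1.0, 0.001], [-0.002, -0.001, -1.0]]
ft_force: [1.0, -0.7, -1.7]
grip_width: 0.0304
gripper_force: 39.9
```

Call:
step_arm --fingers '[1, 1, 1, 1, 1, 1, 1, 1, 1, 1]' --pt "-0.07 -0.2 0" --pt "-0.14 -0.4 0" --pt "-0.17 -0.5 0" --pt "-0.17 -0.5 0" --pt "-0.17 -0.5 0" --pt "-0.17 -0.5 0" --pt "-0.17 -0.5 0" --pt "-0.17 -0.5 0" --pt "-0.17 -0.5 0" --pt "-0.17 -0.5 0" --twist '[0, 0, 0, 0, 0, 0, 0, 0, 0, 0]'

```text
time_s: 20.75
position: [0.4777, 0.1934, 0.2813]
tool_rot: [[1.0, 0.0, -0.002], [0.0, -1.0, -0.0], [-0.002, 0.0, -1.0]]
ft_force: [0.3, 0.3, -2.1]
grip_width: 0.0308
gripper_force: 39.9
```

Call:
step_arm --fingers '[1, 1, 1, 1, 1, 1, 1, 1]' --pt "-0.14 -0.4 0" --pt "-0.08 -0.19 0" --pt "0 0 0" --pt "0 0 0.3" --pt "0 0 0.4" --pt "0 0 0.3" --pt "0 0 0.1" --pt "0 0 0" --twist '[0, 0, 0, 0, 0, 0, 0, 0]'

```text
time_s: 21.75
position: [0.4572, 0.2505, 0.1724]
tool_rot: [[1.0, -0.0, -0.001], [-0.0, -1.0, -0.0], [-0.001, 0.0, -1.0]]
ft_force: [-0.3, -0.3, -1.5]
grip_width: 0.0307
gripper_force: 39.9
```

Call:
step_arm --fingers '[1, 1, 1, 1, 1, 1]' --pt "-0.01 0 0.15" --pt "0 0 0.1" --pt "0 0 0.06" --pt "0 0 0.03" --pt "0 0 0.02" --pt "0 0 0" --twist '[0, 0, 0, 0, 0, 0]'

```text
time_s: 22.5
position: [0.4561, 0.2511, 0.1367]
tool_rot: [[1.0, 0.0, 0.001], [0.0, -1.0, 0.0], [0.001, -0.0, -1.0]]
ft_force: [0.3, 0.1, -1.2]
grip_width: 0.0306
gripper_force: 40.1
```

Call:
step_arm --fingers '[1, 1, 1]' --pt "0 0 0.01" --pt "0 0 0.005" --pt "0 0 0" --twist '[0, 0, 0]'

```text
time_s: 22.88
position: [0.4566, 0.2512, 0.1361]
tool_rot: [[1.0, 0.0, 0.003], [0.0, -1.0, 0.001], [0.003, -0.001, -1.0]]
ft_force: [-0.9, 0.2, 6.9]
grip_width: 0.0307
gripper_force: 40.9
```

Contact at 7 N. I let go and rise.

Call:
step_arm --fingers '[1, 0.2, 0, -0.4, -1, -1, -1, -1, -1, -1]' --pt "0 0 -0.005" --pt "0 0 0" --pt "0 0 0" --pt "0 0 0" --pt "0 0 0" --pt "0 0 0" --pt "0 0 -0.2" --pt "0 0 -0.4" --pt "0 0 -0.3" --pt "0 0 0" --twist '[0, 0, 0, 0, 0, 0, 0, 0, 0, 0]'

```text
time_s: 24.12
position: [0.4567, 0.2512, 0.2274]
tool_rot: [[1.0, 0.0, 0.004], [0.0, -1.0, 0.001], [0.004, -0.001, -1.0]]
ft_force: [-0.1, 0.6, -0.1]
grip_width: 0.0853
gripper_force: 0.0
```

Run:
```python
from h import *
s=monitor.observe();print(s["position"].round(4),s["ft_force"].round(1),s["time_s"])
p,d=optics.get_image("wrist");P=cloud("wrist",d);print(fit(P,(.4555,.2515),.017,.1695,.006),fit(P,(.4555,.2515),.07,.032))
print("small",fit(P,(.611,.07),.017,.1295,.006),fit(P,(.611,.07),.045,.024))
p,d=optics.get_image("top");P=cloud("top",d);print("small",fit(P,(.611,.07),.017,.1295,.006))
```

```text
[0.4567 0.2512 0.2274] [-0.1  0.6 -0.1] 24.125
[4.567e-01 2.528e-01 1.660e-02 1.677e-01 2.293e+03] [4.574e-01 2.522e-01 7.000e-02 3.060e-02 9.183e+03]
small None [6.105e-01 7.060e-02 4.520e-02 2.240e-02 3.848e+03]
small [6.134e-01 6.930e-02 1.650e-02 1.289e-01 2.070e+02]
```

Call:
step_arm --fingers '[-1, -1, -1, -1, -1, -1, -1, -1]' --pt "0.2 0.2 0" --pt "0.35 0.4 0" --pt "0.4 0.45 0" --pt "0.35 0.45 0" --pt "0.17 0.22 0" --pt "0.1 0.1 0" --pt "0 0 0.2" --pt "0 0 0" --twist '[0, 0, 0, 0, 0, 0, 0, 0]'

```text
time_s: 25.22
position: [0.6119, 0.0697, 0.2036]
tool_rot: [[1.0, 0.001, -0.004], [0.001, -1.0, 0.0], [-0.004, -0.0, -1.0]]
ft_force: [0.2, 1.1, 0.1]
grip_width: 0.085
gripper_force: 0.0
```

Call:
step_arm --fingers '[-1, -1, -1]' --pt "0 0 0.3" --pt "0 0 0.2" --pt "0 0 0" --twist '[0, 0, 0]'

```text
time_s: 25.6
position: [0.6122, 0.0697, 0.1548]
tool_rot: [[1.0, 0.001, -0.003], [0.001, -1.0, 0.0], [-0.003, -0.0, -1.0]]
ft_force: [-0.4, 0.2, -0.4]
grip_width: 0.0857
gripper_force: 0.0
```

Call:
step_arm --fingers '[-1, -1, -1, -1, 0, 0.3, 1, 1, 1, 1]' --pt "0.01 0 0.3" --pt "0 0 0.2" --pt "0 0 0.09" --pt "0 0 0" --pt "0 0 0" --pt "0 0 0" --pt "0 0 0" --pt "0 0 0" --pt "0 0 0" --pt "0 0 0" --twist '[0, 0, 0, 0, 0, 0, 0, 0, 0, 0]' --force 30

```text
time_s: 26.85
position: [0.6142, 0.069, 0.0967]
tool_rot: [[1.0, 0.0, 0.001], [0.0, -1.0, 0.0], [0.001, -0.0, -1.0]]
ft_force: [-0.2, 0.5, 2.0]
grip_width: 0.0312
gripper_force: 29.7
```

Call:
step_arm --fingers '[1, 1, 1, 1, 1, 1, 1, 1]' --pt "0 0 0" --pt "0 0 -0.1" --pt "0 0 -0.2" --pt "0 0 -0.3" --pt "0 0 -0.4" --pt "0 0 -0.3" --pt "0 0 -0.1" --pt "0 0 0" --twist '[0, 0, 0, 0, 0, 0, 0, 0]'

```text
time_s: 27.85
position: [0.6138, 0.069, 0.2361]
tool_rot: [[1.0, 0.0, -0.0], [0.0, -1.0, -0.0], [-0.0, 0.0, -1.0]]
ft_force: [0.9, 0.6, -0.8]
grip_width: 0.0309
gripper_force: 29.8
```

Call:
step_arm --fingers '[1, 1, 1, 1, 1, 1, 1, 1, 1, 1]' --pt "0.02 0.2 0" --pt "0.03 0.4 0" --pt "0.04 0.5 0" --pt "0.04 0.5 0" --pt "0.04 0.5 0" --pt "0.04 0.5 0" --pt "0.03 0.4 0" --pt "0.02 0.25 0" --pt "0 0.115 0" --pt "0 0 0.2" --twist '[0, 0, 0, 0, 0, 0, 0, 0, 0, 0]'

```text
time_s: 29.1
position: [0.64, -0.269, 0.2166]
tool_rot: [[1.0, -0.001, 0.002], [-0.001, -1.0, -0.001], [0.002, 0.001, -1.0]]
ft_force: [-0.4, -0.2, -0.7]
grip_width: 0.0309
gripper_force: 29.8
```

Call:
step_arm --fingers '[1, 1, 1, 1, 1]' --pt "0 0 0.3" --pt "0 0 0.3" --pt "0 0 0.2" --pt "0 0 0.1" --pt "0 0 0" --twist '[0, 0, 0, 0, 0]'

```text
time_s: 29.72
position: [0.6398, -0.2673, 0.126]
tool_rot: [[1.0, 0.0, -0.001], [0.0, -1.0, 0.001], [-0.001, -0.001, -1.0]]
ft_force: [0.6, -0.5, -0.6]
grip_width: 0.0308
gripper_force: 29.8
```

Call:
step_arm --fingers '[1, 1, 1, 1, 1, 1]' --pt "0 0 0.12" --pt "0 0 0.08" --pt "0 0 0.05" --pt "0 0 0.02" --pt "0 0 0.01" --pt "0 0 0" --twist '[0, 0, 0, 0, 0, 0]'

```text
time_s: 30.48
position: [0.6401, -0.2676, 0.0987]
tool_rot: [[1.0, 0.0, 0.0], [0.0, -1.0, -0.0], [0.0, 0.0, -1.0]]
ft_force: [-0.8, 0.5, -0.2]
grip_width: 0.031
gripper_force: 29.8
```

Call:
step_arm --fingers '[1, 1, 1]' --pt "0 0 0.01" --pt "0 0 0.005" --pt "0 0 0" --twist '[0, 0, 0]'

```text
time_s: 30.85
position: [0.6405, -0.2679, 0.0979]
tool_rot: [[1.0, 0.0, 0.002], [0.0, -1.0, -0.001], [0.002, 0.001, -1.0]]
ft_force: [0.2, -0.1, 5.6]
grip_width: 0.0311
gripper_force: 30.3
```

Call:
step_arm --fingers '[1, 0.2, 0, -0.4, -1, -1, -1, -1, -1, -1]' --pt "0 0 -0.005" --pt "0 0 0" --pt "0 0 0" --pt "0 0 0" --pt "0 0 0" --pt "0 0 0" --pt "0 0 -0.2" --pt "0 0 -0.4" --pt "0 0 -0.5" --pt "0 0 -0.2" --twist '[0, 0, 0, 0, 0, 0, 0, 0, 0, 0]'

```text
time_s: 32.1
position: [0.6406, -0.2678, 0.2311]
tool_rot: [[1.0, 0.0, 0.004], [0.0, -1.0, -0.003], [0.004, 0.003, -1.0]]
ft_force: [-1.1, 0.8, -0.1]
grip_width: 0.0852
gripper_force: 0.0
```

Call:
step_arm --fingers '[-1, -1, -1, -1, -1, -1, -1, -1]' --pt "-0.3 0.3 0" --pt "-0.4 0.4 0" --pt "-0.4 0.4 0" --pt "-0.4 0.4 0" --pt "-0.3 0.3 0" --pt "-0.1 0.1 0" --pt "0 0 0" --pt "0 0 0" --twist '[0, 0, 0, 0, 0, 0, 0, 0]'

```text
time_s: 33.1
position: [0.4511, -0.4565, 0.2274]
tool_rot: [[1.0, 0.002, 0.0], [0.002, -1.0, 0.0], [0.0, -0.0, -1.0]]
ft_force: [0.3, 1.0, -0.4]
grip_width: 0.085
gripper_force: 0.0
```

Run:
```python
from h import *
s=monitor.observe();print(s["position"].round(4),s["ft_force"].round(1),s["time_s"])
it={"small":((.635,-.267),.051,.022,.1305),"medium":((.487,-.064),.06,.027,.146),"large":((.4555,.2515),.07,.032,.1695)}
for n in("top","side"):
    p,d=optics.get_image(n);cv2.imwrite(f"pics/{n}9.png",p);P=cloud(n,d)
    for k,(g,r,z,zs) in it.items():print(n,k,fit(P,g,r,z),fit(P,g,.017,zs,.006))
```

```text
[ 0.4511 -0.4565  0.2274] [ 0.3  1.  -0.4] 33.1
top small [ 6.351e-01 -2.679e-01  5.110e-02  2.150e-02  1.066e+03] [ 6.415e-01 -2.706e-01  1.670e-02  1.296e-01  2.040e+02]
top medium [ 4.870e-01 -6.450e-02  6.000e-02  2.670e-02  1.617e+03] [ 4.862e-01 -6.270e-02  1.640e-02  1.455e-01  2.110e+02]
top large [4.553e-01 2.516e-01 7.050e-02 3.180e-02 1.870e+03] [4.543e-01 2.524e-01 1.690e-02 1.689e-01 2.310e+02]
side small [ 6.348e-01 -2.664e-01  5.130e-02  2.200e-02  7.320e+02] [ 6.421e-01 -2.699e-01  1.770e-02  1.296e-01  1.340e+02]
side medium [ 4.866e-01 -6.390e-02  6.080e-02  2.710e-02  1.483e+03] [ 4.866e-01 -6.240e-02  1.690e-02  1.456e-01  2.190e+02]
side large [4.550e-01 2.519e-01 7.040e-02 3.200e-02 2.999e+03] [4.540e-01 2.526e-01 1.680e-02 1.690e-01 3.750e+02]
```

View pics/side9.png

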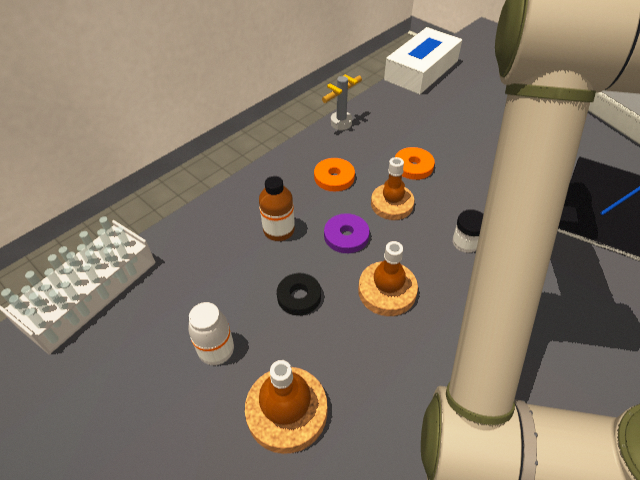

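Side view: the large flask is at (286,400), the medium at (390,275) and the small at (394,190). All three stand upright on their own cork rings, the small one leaning about 5° (limit 15°). The rubber ring at (299,294) is empty and the bystanders have not moved.

```bash
python3 -c "
from rig import close_job
print(close_job())"
```

```text
the job is handed in; nothing more can be done
None
```

The job is handed in at about 33 s of the 99 s allowed. Each flask stands upright on its own cork ring (the small one leans about 5°, limit 15°), the rubber ring is empty, the bottles and jar look unmoved, and no verdict was returned.

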